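# Ease open the sprung lid of the peg box

## Robot

A 7-joint arm with a two-finger parallel gripper is mounted at the origin on the work surface. World frame = base frame: x ahead of the robot, y to its left, z up, the work surface at z = 0. Lengths are in m, angles in degrees, forces in N, time in s.
With the tool pointing down it reaches from about 0.4 to 0.875 m from the base axis. Payload 19.3 kg.
Tool frame: the origin (TCP) lies at the very end of the fingers, on their centre line; the grasp point (between the pads) lies arm.tcp_to_grasp behind it (arm.tcp_to_grasp is the distance from the TCP to the grasp point, in m); z points along the fingers, y is the line along which they close (so a half turn about z gives the same grasp; the last joint's range is limited). The gripper opens to 85 mm and grips with 20 to 120 N. Pads are 22 mm wide; open, the fingers measure 114 mm over their backs; the gripper's body (76 mm by 85 mm) begins 54 mm behind the grasp point. The pads swing forward as they close: fully open they stand 13 mm farther back than shut.
Start: joints at [61.582, 29.874, -2.08, 91.645, 1.215, 58.505, -6.463], TCP at [0.258, -0.569, 0.231] pointing down, gripper open.
Joint ranges: [-166.77, 166.77], [-17.47, 122.26], [-85.68, 81.53], [9.62, 139.38], [-72.42, 252.41], [9.2, 110.78], [-144.41, 144.41]. Speed limits (degrees/s): [108.29, 108.29, 136.94, 136.94, 172.46, 172.46, 172.46].

## Interface

Orientations are given as [roll, pitch, yaw] about the fixed x, y, z axes, in that order (R = Rz(yaw) Ry(pitch) Rx(roll)).
In Python, from workcell import arm, read_camera, ticket gives the robot as it stands.
- The arm moves only by the shell command python3 -m crank 'ROWS' [OPENING]. ROWS is JSON, a list of rows, each an object of numbers: "tx", "ty", "tz": the shift along the tool's x, y, z in mm; "ax", "ay", "az": the turn, a rotation vector about the tool's x, y, z in rad. A call has 1 to 5 rows; each row is the pose to reach, as a shift and turn from the pose commanded when the call began, along the tool's axes at that moment; what a row does not reach only later rows make up. A row lasts 1/10 s, in which the tool goes at most 50 mm and 8.59 degrees, less where a joint would pass 70% of its speed; a pose out of reach is approached as far as the arm can. A call with a gripper value outside its range is refused whole. OPENING is the closure, from -1 (fully open) to 1 (shut), so that 0 is half open, set as the call begins (- or left out, the last holds). The fingers move at their own pace and stop on an object; the grip force is fixed at half the most. Time passes only in rows, so rows that repeat a pose let the fingers close. It gives the time, the measured TCP pose, the force, the opening and the grip force at its end, in the units of the state.
- arm.state(): the state, without advancing time (a new reading comes with each control period).
- read_camera(name): name is "scene" or "top" or "wrist"; returns a dict with "frame" (384x512x3 uint8, red, green, blue), "z_map" (384x512 float32, m along the optical axis (not along the pixel's ray), 0 where there is no reading), "mtx" (3x3 intrinsics, pixels), "extrinsics" (4x4, takes a point from world to camera coordinates); the wrist camera has in their place "hand_eye" (4x4, takes a point from camera to tool coordinates, whose origin is the TCP and whose axes are the flange's). Camera axes: x right, y down, z forward; pixel columns grow to the right and rows downward; lengths in m; the calibration is good to about 2 mm. A picture is of the moment at which its call begins: read the wrist's pose just before it.
- ticket.hand_in(): hands the job in; it is judged then, once.
The state is a dict: "time_s": time; "qpos": joint angles; "qvel": joint speeds; "joint_efforts": joint torques, N m; "position": TCP position; "tool_rot": TCP orientation; "contact_force": force on the tool from outside, world axes, zero at the start; "wrist_torque": the same for the moment, N m; "grip_width": finger opening in m; "grasp_force": force on a finger pad.
Only numpy, scipy, OpenCV 4.12 (cv2) and the standard library are available. Lean on these libraries where they do the work, as an engineer would, in place of code of your own. Each camera call takes 0.05 s, during which the arm holds its last target. There are 200 camera calls.

## Task

First lift the lint roller off the lid of the peg box and lay it flat on the middle of the cork mat. Then hold the sprung lid down while you slide its bolt fully back, and let the lid come up slowly under your control, never letting it spring up, until it is fully open and stays so by itself. Leave the other things on the shelf where they are.

Things in the scene. Friction and masses are not known exactly. Their poses are not given: they have to be found in the camera images.
- box: Translucent box of spare pegs, screwed to the shelf: 140 mm (its x) by 200 mm (its y), walls 75 mm high. Origin: centre of its underside; z up; its hinge is on the +x side, the bolt's keeper on the +y side. The keeper is a white hooked bracket 30 mm wide (x -70 to -40 mm), reaching from the +y wall (y 103 to 130 mm) to 99 mm height.
- hinge (a point): Middle of the lid's hinge line (along the box's y), 70 mm to +x of the box's origin and 76 mm above the shelf; fixed to the box, axes as the box's.
- lid (a joint): Opening angle of the lid (rad): 0 shut, 0.95 fully open against its stop. A spring always pushes the lid open: about 3 N at the free edge when shut, less as it opens. It rises by itself when the bolt is drawn and nothing holds it, and stays at the stop.
- lid_edge (a point): Middle of the lid's free edge, on the lid's top face, 150 mm from the hinge line. The lid is a flat plate 150 x 204 mm, 6 mm thick, top face 82 mm above the shelf when shut; axes as the box's when shut, turning with the lid.
- bolt (a joint): Travel of the bolt on the lid (m): 0 shot under the keeper, 0.030 fully drawn (stop). Drawing moves its knob along the box's -y, towards the middle of the lid. It leaves the keeper after about 0.015. About 1 to 3 N of friction; it stays where it is left.
- knob_top (a point): Centre of the top of the bolt's upright knob: a block 30 mm along the lid's x (125 mm from the hinge line), 16 mm along y, its top 24.5 mm above the lid's top face. A flat bolt bar, 12 mm wide and its top 10 mm above the lid's top face, runs from it to the box's +y side, to 73 mm beyond the knob's centre. The lid is bare on the knob's other three sides. Pressing down on the knob or the bar presses the lid down too. Axes as the lid's.
- roller: Lint roller in its pink silicone base: flat-bottomed block 44 mm (its x) by 150 mm (its y), sides 26 mm high, a 40 mm paper roller showing on top to 48 mm. Origin: centre of its underside, z up. It starts lying on the lid, on the hinge side, roughly along the hinge. Mass about 0.18 kg.
- mat: Cork mat fixed flat on the shelf, 160 mm (its x) by 220 mm (its y), 3 mm thick. Origin: centre of its underside.
- bottle: Bystander: closed yellow detergent bottle, 84 mm across, 220 tall. Loose; origin at the centre of its underside.
- stopper: Bystander: chrome mushroom-shaped door stopper, 56 mm across, 52 tall. Loose; origin at the centre of its underside.
- jar: Bystander: white jar with lid, 76 mm across, 85 tall. Loose; origin at the centre of its underside.
- scoop: Bystander: grey mug-shaped scoop, 70 mm across, 60 tall. Loose; origin at the centre of its underside.
- brush: Bystander: scrubbing brush with long handle, lying flat along its own x, about 200 mm long, loose; origin near its middle.
- carton: Bystander: closed cardboard carton, 70 x 120 x 90 mm tall. Loose; origin at the centre of its underside.
Mind the look-alikes: they are no part of the job. What is shaped like the roller but red or yellow is not meant.

How it is judged:
By the outcome, as a careful person would: the job done as asked, in the order asked, and still so for the second after the job is handed in, with the robot touching nothing.
It also fails if it takes over 69 s, if anything falls off the work surface, if the arm or the gripper's body presses on something with over 40 N, if the wrist force passes 120 N, or if a joint passes its speed limit or range.

## Working session

There is one attempt and no reset: what is moved stays moved. The work goes in short steps, Python scripts to look and compute and a shell command to move; the robot and the scene stay as the last step left them, time stands still between calls to the robot, and variables do not carry over. Pictures are saved under pics/ and viewed, at most 10 in all, crops included, and the job is handed in when it is done.

```bash
mkdir -p pics; ls; cat > h.py <<'E'
import numpy as np, cv2
from workcell import arm, read_camera, ticket
def cloud(c):
    z=c["z_map"]; v,u=np.indices(z.shape); K=c["mtx"]
    p=np.stack([(u-K[0,2])/K[0,0]*z,(v-K[1,2])/K[1,1]*z,z],-1)
    if "extrinsics" in c: T=np.linalg.inv(c["extrinsics"])
    else:
        T=Tt()@c["hand_eye"]
    return p@T[:3,:3].T+T[:3,3]
def Tt():
    from scipy.spatial.transform import Rotation as R
    s=arm.state(); T=np.eye(4); T[:3,:3]=R.from_euler('xyz',s["tool_rot"],degrees=True).as_matrix(); T[:3,3]=s["position"]; return T
E
python3 - <<'E'
from h import *
s=arm.state(); print(s, arm.tcp_to_grasp)
print(Tt().round(3))
for n in("top","scene"):
    c=read_camera(n); np.savez(n,**c); cv2.imwrite(f"pics/{n}0.png",cv2.resize(c["frame"][:,:,::-1],(800,600)))
E
```

```text
pics
{'time_s': 0.0, 'qpos': array([61.58191222, 29.91023908, -2.08167469, 91.67217944,  1.21378881,
       58.50461706, -6.46328973]), 'qvel': array([-0.00859687,  0.10196922, -0.03235942, -0.01982712, -0.02980228,
       -0.06826253, -0.02836075]), 'joint_efforts': array([ 1.50222357e-03, -9.27121353e+01,  1.98067881e+00, -3.69928765e+01,
        1.79689057e-02,  8.38325388e-03,  6.56109833e-06]), 'position': array([ 0.25798786, -0.56890909,  0.23072391]), 'tool_rot': array([-1.79935092e+02,  3.72565539e-03,  2.43947726e+01]), 'contact_force': array([-0.42032865, -0.02893123,  0.53074704]), 'wrist_torque': array([0.00883476, 0.03609291, 0.02716175]), 'grasp_force': 0.0, 'grip_width': 0.08544811887966418} 0.0187
[[ 0.911  0.413 -0.001  0.258]
 [ 0.413 -0.911  0.001 -0.569]
 [-0.    -0.001 -1.     0.231]
 [ 0.     0.     0.     1.   ]]
```

View pics/top0.png

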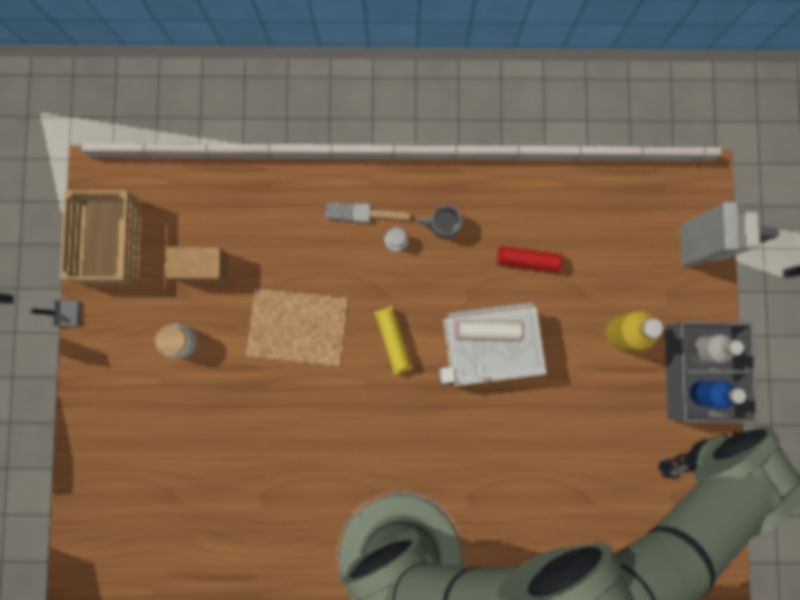

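View pics/scene0.png

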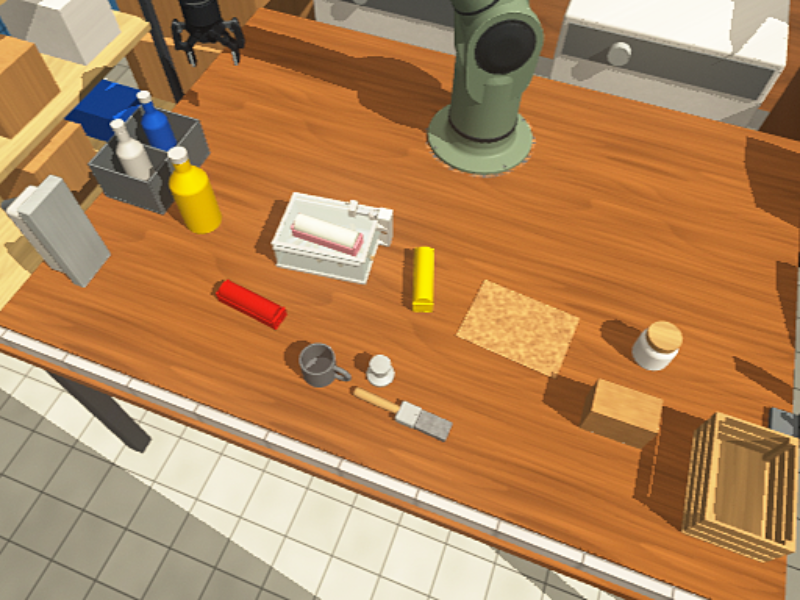

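The top view shows the box at about (495,345), with the white and pink roller on it at (490,330) and the keeper at (447,376). The knob is near (485,372), the mat at (297,327), the yellow look-alike at (394,340) and the red one at (530,260). Next I'll measure these.

```bash
python3 - <<'E'
from h import *
c=dict(np.load("top.npz")); P=cloud(c); hsv=cv2.cvtColor(c["frame"],cv2.COLOR_RGB2HSV)
def at(u,v): return P[int(v*.64),int(u*.64)].round(3)
print("table",at(400,430),"K",c["mtx"][0,0], "camz",np.linalg.inv(c["extrinsics"])[:3,3])
def rect(m,n):
    q=P[m][:,:2].astype(np.float32); r=cv2.minAreaRect(q); print(n,len(q),np.round(r[0],4),np.round(r[1],3),round(r[2],1),"z",np.percentile(P[m][:,2],[5,50,95]).round(3))
def reg(u0,u1,v0,v1):
    m=np.zeros(P.shape[:2],bool); m[int(v0*.64):int(v1*.64),int(u0*.64):int(u1*.64)]=1; return m
z=P[...,2]
box=reg(425,560,295,395)
rect(box&(z>.072)&(z<.087),"lid")
rect(box&(z>.112),"rollertop"); rect(box&(z>.102),"roller>102")
rect(reg(425,470,360,395)&(z>.09)&(z<.11),"keeper")
rect(reg(471,520,355,395)&(z>.095)&(z<.115),"knob")
mm=reg(235,360,280,375)&(hsv[...,1]<160)&(hsv[...,2]>150)
rect(mm,"mat col"); rect(reg(235,360,280,375)&(z>.0015)&(z<.006),"mat z")
rect(reg(365,420,300,380)&(z>.015),"yellow")
E
```

```text
table [ 0.285  0.003 -0.007] K 492.07092463841747 camz [0.41935462 0.00481948 1.80615629]
lid 1707 [ 0.4812 -0.1945] [0.161 0.233] 7.6 z [0.075 0.082 0.086]
rollertop 518 [ 0.4746 -0.13  ] [0.267 0.116] 88.8 z [0.114 0.126 1.806]
roller>102 603 [ 0.4673 -0.13  ] [0.27  0.131] 90.0 z [0.105 0.125 0.138]
keeper 105 [ 0.4118 -0.1157] [0.061 0.03 ] 86.6 z [0.091 0.098 0.104]
knob 48 [ 0.4312 -0.1654] [0.028 0.044] 89.4 z [0.097 0.104 0.111]
mat col 2700 [0.5172 0.1921] [0.392 0.164] 84.3 z [-0.004  0.003  0.011]
mat z 1664 [0.5238 0.2487] [0.22  0.292] 0.3 z [0.002 0.004 0.006]
yellow 512 [0.4962 0.0059] [0.15  0.076] 17.8 z [0.025 0.043 0.053]
```

```bash
cat >> h.py <<'E'
def cast(c,uv,h):
    K=c["mtx"]; T=np.linalg.inv(c["extrinsics"]) if "extrinsics" in c else Tt()@c["hand_eye"]
    uv=np.asarray(uv,float); d=np.c_[(uv[:,0]-K[0,2])/K[0,0],(uv[:,1]-K[1,2])/K[1,1],np.ones(len(uv))]@T[:3,:3].T
    return (T[:3,3]+d*((h-T[2,3])/d[:,2])[:,None])
def big(m):
    n,l,s,_=cv2.connectedComponentsWithStats(cv2.morphologyEx(m.astype(np.uint8),cv2.MORPH_OPEN,np.ones((3,3))))
    return l==1+np.argmax(s[1:,4])
def rect(c,m,h,n):
    v,u=np.nonzero(big(m)); q=cast(c,np.c_[u,v],h)[:,:2].astype(np.float32); r=cv2.minAreaRect(q)
    print(n,len(q),np.round(r[0],4),np.round(r[1],3),round(r[2],1))
E
python3 - <<'E'
from h import *
c=dict(np.load("top.npz")); P=cloud(c); hsv=cv2.cvtColor(c["frame"],cv2.COLOR_RGB2HSV); z=P[...,2]
def reg(u0,u1,v0,v1):
    m=np.zeros(z.shape,bool); m[int(v0*.64):int(v1*.64),int(u0*.64):int(u1*.64)]=1; return m
b=reg(425,560,290,395)
rect(c,b&(hsv[...,1]<110)&(hsv[...,2]>120),.082,"lid")
rect(c,b&(z>.105)&(P[...,0]>.445),.122,"roller")
rect(c,reg(471,520,355,395)&(z>.096)&(z<.12),.106,"knob")
rect(c,reg(425,470,360,395)&(z>.091)&(z<.12),.099,"keeper")
print(hsv[205:210:4,190],hsv[240,190:193])
mm=reg(235,360,280,375)&(hsv[...,2]>165)
rect(c,mm,.003,"mat")
E
```

```text
lid 3032 [ 0.4826 -0.1929] [0.169 0.242] 7.1
roller 503 [ 0.5113 -0.1911] [0.041 0.144] 0.3
knob 44 [ 0.4227 -0.1699] [0.027 0.017] 0.2
keeper 72 [ 0.4121 -0.1015] [0.027 0.031] 0.2
[[ 16 113 172]
 [ 16 111 174]] [[ 14 148 140]
 [ 14 147 139]
 [ 13 148 140]]
mat 2124 [0.5239 0.2474] [0.217 0.155] 83.9
```

```bash
python3 -m crank '[{"tz":-50,"az":-0.145},{"tz":-100,"az":-0.29},{"tx":40,"ty":-20,"tz":-100,"az":-0.43},{"tx":80,"ty":-40,"tz":-100,"az":-0.58},{"tx":120,"ty":-60,"tz":-100,"az":-0.73}]' -0.45
```

```text
schema error: expected keys tx, ty, tz, ax, ay, az
```

```bash
python3 -m crank '[{"tx":0,"ty":0,"tz":-40,"ax":0,"ay":0,"az":-0.145},{"tx":10,"ty":-10,"tz":-80,"ax":0,"ay":0,"az":-0.29},{"tx":40,"ty":-30,"tz":-90,"ax":0,"ay":0,"az":-0.43},{"tx":75,"ty":-55,"tz":-90,"ax":0,"ay":0,"az":-0.58},{"tx":115,"ty":-75,"tz":-90,"ax":0,"ay":0,"az":-0.72}]' -0.45
```

```text
time_s: 0.6
position: [0.3318, -0.4522, 0.3216]
tool_rot: [180.0, 0.0, 65.9]
contact_force: [1.9, -0.8, -0.3]
grip_width: 0.062
grasp_force: 0.0
```

```bash
python3 -m crank '[{"tx":40,"ty":8,"tz":0,"ax":0,"ay":0,"az":-0.1},{"tx":80,"ty":16,"tz":0,"ax":0,"ay":0,"az":-0.2},{"tx":120,"ty":24,"tz":0,"ax":0,"ay":0,"az":-0.3},{"tx":160,"ty":32,"tz":0,"ax":0,"ay":0,"az":-0.42},{"tx":200,"ty":40,"tz":0,"ax":0,"ay":0,"az":-0.42}]' && python3 -m crank '[{"tx":32,"ty":20,"tz":0,"ax":0,"ay":0,"az":0},{"tx":64,"ty":40,"tz":0,"ax":0,"ay":0,"az":0},{"tx":95,"ty":61,"tz":0,"ax":0,"ay":0,"az":0},{"tx":95,"ty":61,"tz":30,"ax":0,"ay":0,"az":0},{"tx":95,"ty":61,"tz":30,"ax":0,"ay":0,"az":0}]'
python3 - <<'E'
from h import *
c=read_camera("wrist"); np.savez("w1",**c,T=Tt()); print(c["hand_eye"].round(3)); P=cloud(c)
cv2.imwrite("pics/w1.png",cv2.resize(c["frame"][:,:,::-1],(800,600)))
m=(P[...,2]>.105)&(P[...,2]<.14)&(P[...,0]>.445)
rect(c,m,.122,"roller"); q=P[big(m)]; print(q[:,2].max(), cv2.minAreaRect(q[:,:2].astype(np.float32)))
E
```

```text
time_s: 1.1
position: [0.4514, -0.2862, 0.3212]
tool_rot: [-180.0, -0.0, 90.0]
contact_force: [0.8, 0.0, -0.1]
grip_width: 0.0621
grasp_force: 0.0
time_s: 1.6
position: [0.5111, -0.192, 0.2885]
tool_rot: [-179.7, -0.1, 89.8]
contact_force: [-1.3, -0.4, -0.4]
grip_width: 0.0619
grasp_force: 0.0
[[-0.    -0.952 -0.305  0.078]
 [ 1.    -0.    -0.001  0.001]
 [ 0.001 -0.305  0.952 -0.141]
 [ 0.     0.     0.     1.   ]]
roller 4317 [ 0.5104 -0.1937] [0.145 0.042] 89.4
0.13237073553726125 ((0.5102124214172363, -0.19553029537200928), (0.14850181341171265, 0.04386235401034355), 89.47464752197266)
```

View pics/w1.png

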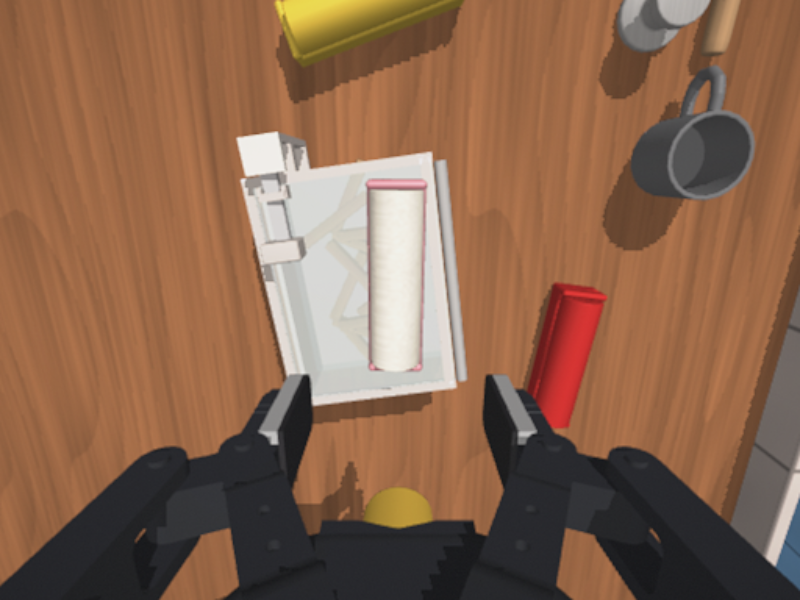

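The wrist view shows the roller at (397,275), centred between the fingers and straight. The knob is at (280,250) and the keeper at (262,155). I'll go down and grip.

```bash
python3 -m crank '[{"tx":-2,"ty":-1,"tz":50,"ax":0,"ay":0,"az":0},{"tx":-2,"ty":-1,"tz":100,"ax":0,"ay":0,"az":0},{"tx":-2,"ty":-1,"tz":150,"ax":0,"ay":0,"az":0},{"tx":-2,"ty":-1,"tz":185,"ax":0,"ay":0,"az":0},{"tx":-2,"ty":-1,"tz":205,"ax":0,"ay":0,"az":0}]' && python3 -m crank '[{"tx":0,"ty":0,"tz":0,"ax":0,"ay":0,"az":0},{"tx":0,"ty":0,"tz":0,"ax":0,"ay":0,"az":0},{"tx":0,"ty":0,"tz":0,"ax":0,"ay":0,"az":0},{"tx":0,"ty":0,"tz":0,"ax":0,"ay":0,"az":0},{"tx":0,"ty":0,"tz":0,"ax":0,"ay":0,"az":0}]' 0.6
```

```text
time_s: 2.15
position: [0.5102, -0.1961, 0.0845]
tool_rot: [-179.9, -0.0, 89.6]
contact_force: [1.2, -0.3, 0.6]
grip_width: 0.0616
grasp_force: 0.0
time_s: 2.65
position: [0.5116, -0.1953, 0.0872]
tool_rot: [179.9, 0.0, 89.7]
contact_force: [0.7, -0.1, -1.3]
grip_width: 0.0428
grasp_force: 63.2
```

```bash
python3 -m crank '[{"tx":0,"ty":0,"tz":-15,"ax":0,"ay":0,"az":0},{"tx":0,"ty":0,"tz":-40,"ax":0,"ay":0,"az":0},{"tx":0,"ty":0,"tz":-65,"ax":0,"ay":0,"az":0},{"tx":0,"ty":0,"tz":-90,"ax":0,"ay":0,"az":0},{"tx":0,"ty":0,"tz":-90,"ax":0,"ay":0,"az":0}]' && python3 -m crank '[{"tx":25,"ty":2,"tz":0,"ax":0,"ay":0,"az":0},{"tx":65,"ty":4,"tz":0,"ax":0,"ay":0,"az":0},{"tx":110,"ty":6,"tz":0,"ax":0,"ay":0,"az":0},{"tx":155,"ty":7,"tz":0,"ax":0,"ay":0,"az":0},{"tx":200,"ty":8,"tz":0,"ax":0,"ay":0,"az":0}]' && python3 -m crank '[{"tx":45,"ty":2,"tz":0,"ax":0,"ay":0,"az":0},{"tx":90,"ty":4,"tz":0,"ax":0,"ay":0,"az":0},{"tx":135,"ty":5,"tz":0,"ax":0,"ay":0,"az":0},{"tx":180,"ty":6,"tz":0,"ax":0,"ay":0,"az":0},{"tx":215,"ty":6,"tz":0,"ax":0,"ay":0,"az":0}]' && python3 -m crank '[{"tx":26,"ty":0,"tz":0,"ax":0,"ay":0,"az":0.1},{"tx":26,"ty":0,"tz":0,"ax":0,"ay":0,"az":0.1},{"tx":26,"ty":0,"tz":0,"ax":0,"ay":0,"az":0.1}]'
python3 - <<'E'
from h import *
c=read_camera("top"); P=cloud(c); hsv=cv2.cvtColor(c["frame"],cv2.COLOR_RGB2HSV)
c=read_camera("scene");cv2.imwrite("pics/s1.png",cv2.resize(c["frame"][:,:,::-1],(800,600)))
w=read_camera("wrist");P=cloud(w);hsv=cv2.cvtColor(w["frame"],cv2.COLOR_RGB2HSV)
m=(P[...,2]>-.005)&(P[...,2]<.02)&(hsv[...,2]>165)&(hsv[...,1]<150)
rect(w,m,.003,"mat"); q=P[(P[...,2]>.06)&(P[...,1]>.2)&(P[...,2]<.15)&(hsv[...,1]<60)&(hsv[...,2]>170)]
r=cv2.minAreaRect(q[:,:2].astype(np.float32));print("roller",r,np.percentile(q[:,2],[2,50,98]))
E
```

```text
time_s: 3.15
position: [0.5127, -0.1954, 0.1797]
tool_rot: [179.7, 0.1, 89.7]
contact_force: [0.7, 0.5, -1.6]
grip_width: 0.043
grasp_force: 63.5
time_s: 3.65
position: [0.5199, 0.0066, 0.1762]
tool_rot: [180.0, 0.0, 89.7]
contact_force: [1.0, 0.8, -1.1]
grip_width: 0.0428
grasp_force: 63.5
time_s: 4.15
position: [0.5269, 0.2227, 0.1761]
tool_rot: [-180.0, -0.0, 89.8]
contact_force: [-0.0, -0.5, -1.8]
grip_width: 0.0429
grasp_force: 63.5
time_s: 4.45
position: [0.5271, 0.246, 0.1759]
tool_rot: [-180.0, 0.0, 84.1]
contact_force: [-0.1, -0.9, -2.2]
grip_width: 0.043
grasp_force: 63.4
mat 9816 [0.5236 0.2746] [0.241 0.159] 84.3Traceback (most recent call last):
  File "<stdin>", line 7, in <module>
    return _quantile_unchecked(
        a, q, axis, out, overwrite_input, method, keepdims, weights)
    return _ureduce(a,
                    func=_quantile_ureduce_func,
    ...<5 lines>...
                    overwrite_input=overwrite_input,
                    method=method)
    r = func(a, **kwargs)
    result = _quantile(arr,
                       quantiles=q,
    ...<2 lines>...
                       out=out,
                       weights=wgt)
    slices_having_nans = np.isnan(arr[-1, ...])
                                  ~~~^^^^^^^^^
IndexError: index -1 is out of bounds for axis 0 with size 0
```

View pics/s1.png

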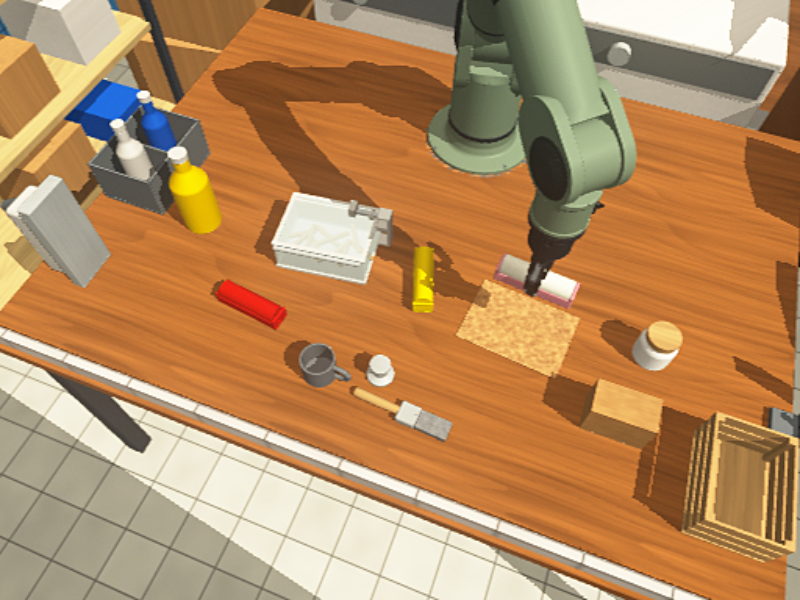

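The roller is held level at (537,280). The other things are where they were. I'll lower it onto the middle of the mat.

```bash
python3 -m crank '[{"tx":0,"ty":-3,"tz":40,"ax":0,"ay":0,"az":0},{"tx":1,"ty":-3,"tz":85,"ax":0,"ay":0,"az":0},{"tx":1,"ty":-3,"tz":125,"ax":0,"ay":0,"az":0},{"tx":1,"ty":-3,"tz":150,"ax":0,"ay":0,"az":0},{"tx":1,"ty":-3,"tz":160,"ax":0,"ay":0,"az":0}]' && python3 -m crank '[{"tx":0,"ty":0,"tz":3,"ax":0,"ay":0,"az":0},{"tx":0,"ty":0,"tz":6,"ax":0,"ay":0,"az":0},{"tx":0,"ty":0,"tz":8,"ax":0,"ay":0,"az":0},{"tx":0,"ty":0,"tz":8,"ax":0,"ay":0,"az":0}]'
```

```text
time_s: 5.1
position: [0.5237, 0.2457, 0.014]
tool_rot: [-179.8, 0.1, 83.9]
contact_force: [-0.1, -0.5, -0.8]
grip_width: 0.0429
grasp_force: 63.4
time_s: 5.5
position: [0.5251, 0.2473, 0.0091]
tool_rot: [179.9, -0.0, 84.0]
contact_force: [0.2, -0.1, -1.0]
grip_width: 0.0426
grasp_force: 63.4
```

```bash
python3 -m crank '[{"tx":0,"ty":0,"tz":0.5,"ax":0,"ay":0,"az":0},{"tx":0,"ty":0,"tz":1,"ax":0,"ay":0,"az":0},{"tx":0,"ty":0,"tz":1,"ax":0,"ay":0,"az":0}]'; python3 -m crank '[{"tx":0,"ty":0,"tz":0.5,"ax":0,"ay":0,"az":0},{"tx":0,"ty":0,"tz":1,"ax":0,"ay":0,"az":0},{"tx":0,"ty":0,"tz":1,"ax":0,"ay":0,"az":0}]'
```

```text
time_s: 5.8
position: [0.5247, 0.2473, 0.0075]
tool_rot: [180.0, -0.0, 84.0]
contact_force: [-0.8, -0.3, -1.3]
grip_width: 0.0425
grasp_force: 63.4
time_s: 6.1
position: [0.5247, 0.2473, 0.007]
tool_rot: [180.0, 0.0, 84.0]
contact_force: [-3.8, -3.1, 13.2]
grip_width: 0.0426
grasp_force: 65.1
```

It's resting on the mat. Next I'll release it, rise and look.

```bash
python3 -m crank '[{"tx":0,"ty":0,"tz":-0.5,"ax":0,"ay":0,"az":0},{"tx":0,"ty":0,"tz":-0.5,"ax":0,"ay":0,"az":0},{"tx":0,"ty":0,"tz":-0.5,"ax":0,"ay":0,"az":0},{"tx":0,"ty":0,"tz":-0.5,"ax":0,"ay":0,"az":0}]' -0.3 && python3 -m crank '[{"tx":0,"ty":0,"tz":-20,"ax":0,"ay":0,"az":0},{"tx":0,"ty":0,"tz":-60,"ax":0,"ay":0,"az":0},{"tx":0,"ty":0,"tz":-105,"ax":0,"ay":0,"az":0},{"tx":0,"ty":0,"tz":-150,"ax":0,"ay":0,"az":0},{"tx":0,"ty":0,"tz":-190,"ax":0,"ay":0,"az":0}]'
python3 - <<'E'
from h import *
w=read_camera("wrist");P=cloud(w)
m=(P[...,2]>.03)&(P[...,2]<.06)&(P[...,1]>.15)
rect(w,m,.04,"roller"); z=P[big(m)][:,2]; print(z.max())
c=dict(np.load("top.npz")); c=read_camera("top");P=cloud(c);hsv=cv2.cvtColor(c["frame"],cv2.COLOR_RGB2HSV)
z=P[...,2]; b=np.zeros(z.shape,bool); b[185:253,272:358]=1
np.savez("t2",**c); cv2.imwrite("pics/t2.png",cv2.resize(c["frame"][170:270,150:370][:,:,::-1],(792,360)))
l=b&(abs(z-.082)<.012); q=P[big(l)]; print("lid z",np.median(q[:,2])); rect(c,b&(hsv[...,1]<110)&(hsv[...,2]>120),.082,"lid")
E
```

```text
time_s: 6.5
position: [0.5246, 0.2472, 0.0067]
tool_rot: [-180.0, -0.0, 84.0]
contact_force: [0.5, 0.0, 0.4]
grip_width: 0.0554
grasp_force: 0.0
time_s: 7.0
position: [0.5245, 0.2473, 0.199]
tool_rot: [180.0, -0.0, 84.0]
contact_force: [0.6, 0.3, 0.4]
grip_width: 0.0552
grasp_force: 0.0
roller 4605 [0.5288 0.25  ] [0.148 0.043] 83.9
0.05710493559370061
lid z 0.08231176671228535
lid 2971 [ 0.483  -0.1964] [0.169 0.235] 7.3
```

View pics/t2.png

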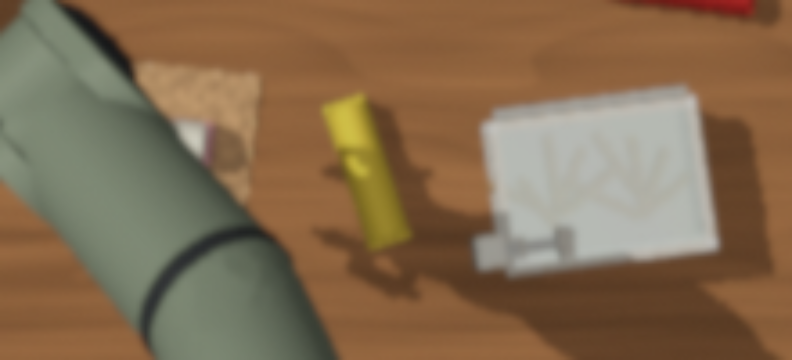

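The cropped top view shows the box lid at (600,180), now bare. The knob is at (563,242) and the bar runs to the keeper at (490,250). The roller lies on the mat, which the wrist camera confirms at (.529,.250). I'll move over to the knob.

```bash
python3 -m crank '[{"tx":-42,"ty":-6,"tz":-15,"ax":0,"ay":0,"az":0.14},{"tx":-84,"ty":-12,"tz":-30,"ax":0,"ay":0,"az":0.28},{"tx":-126,"ty":-18,"tz":-40,"ax":0,"ay":0,"az":0.42},{"tx":-168,"ty":-24,"tz":-40,"ax":0,"ay":0,"az":0.56},{"tx":-210,"ty":-28,"tz":-40,"ax":0,"ay":0,"az":0.7}]' && python3 -m crank '[{"tx":0,"ty":0,"tz":0,"ax":0,"ay":0,"az":0.14},{"tx":0,"ty":0,"tz":0,"ax":0,"ay":0,"az":0.28},{"tx":0,"ty":0,"tz":0,"ax":0,"ay":0,"az":0.42},{"tx":0,"ty":0,"tz":0,"ax":0,"ay":0,"az":0.56},{"tx":0,"ty":0,"tz":0,"ax":0,"ay":0,"az":0.64}]'
```

```text
time_s: 7.6
position: [0.474, 0.0397, 0.237]
tool_rot: [180.0, -0.0, 43.5]
contact_force: [0.9, -0.1, 0.2]
grip_width: 0.0557
grasp_force: 0.0
time_s: 8.1
position: [0.4746, 0.0413, 0.2366]
tool_rot: [180.0, 0.0, 6.9]
contact_force: [-0.2, 0.9, 0.1]
grip_width: 0.0555
grasp_force: 0.0
```

```bash
python3 -m crank '[{"tx":-15,"ty":40,"tz":0,"ax":0,"ay":0,"az":0},{"tx":-30,"ty":80,"tz":0,"ax":0,"ay":0,"az":0},{"tx":-45,"ty":120,"tz":0,"ax":0,"ay":0,"az":0},{"tx":-62,"ty":165,"tz":5,"ax":0,"ay":0,"az":0},{"tx":-77,"ty":203,"tz":10,"ax":0,"ay":0,"az":0}]' -0.1 && python3 -m crank '[{"tx":0,"ty":0,"tz":0,"ax":0,"ay":0,"az":0},{"tx":0,"ty":0,"tz":0,"ax":0,"ay":0,"az":0}]'
python3 - <<'E'
from h import *
w=read_camera("wrist");P=cloud(w);np.savez("w2",**w,T=Tt());z=P[...,2]
cv2.imwrite("pics/w2.png",cv2.resize(w["frame"][:,:,::-1],(800,600)))
m=(z>.101)&(z<.113)&(P[...,1]<-.14)&(P[...,1]>-.21)&(P[...,0]<.46)&(P[...,0]>.38)
rect(w,m,.1065,"knob")
m=(z>.088)&(z<.112)&(P[...,1]>-.14)&(P[...,1]<-.06)&(P[...,0]<.46)&(P[...,0]>.36)
rect(w,m,.099,"keeper")
E
```

```text
time_s: 8.6
position: [0.4229, -0.1719, 0.2267]
tool_rot: [180.0, -0.0, 7.2]
contact_force: [0.7, 0.6, 0.2]
grip_width: 0.0471
grasp_force: 0.0
time_s: 8.8
position: [0.4234, -0.1703, 0.2265]
tool_rot: [-180.0, 0.0, 7.1]
contact_force: [1.0, 1.7, 0.3]
grip_width: 0.0469
grasp_force: 0.0
knob 448 [ 0.4231 -0.1732] [0.029 0.015] 7.9
keeper 1176 [ 0.4151 -0.115 ] [0.031 0.052] 7.2
```

View pics/w2.png

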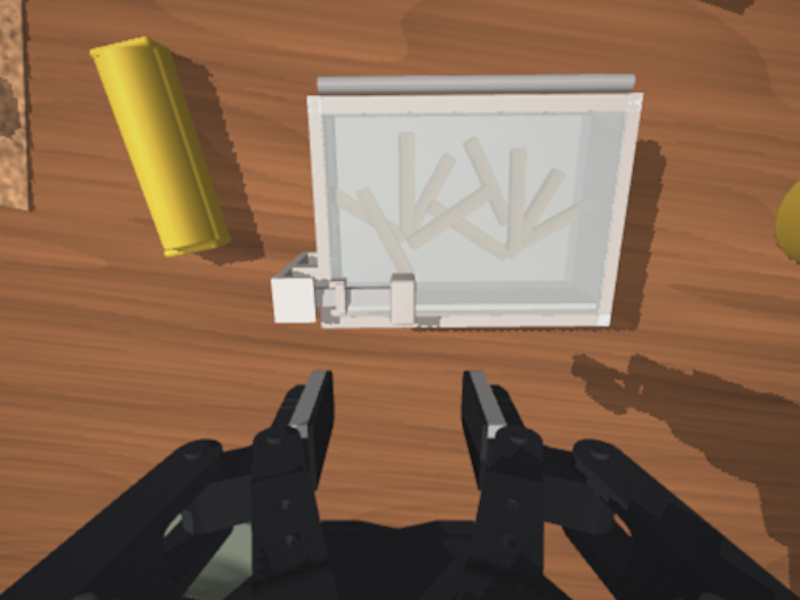

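The wrist view shows the knob at (403,298), a guide on the bar at (340,297) and the keeper at (293,299). I'll narrow the fingers to about 30 mm so they fit between the knob and the guide, then go down and grip.

```bash
python3 -m crank '[{"tx":0,"ty":1,"tz":30,"ax":0,"ay":0,"az":0},{"tx":0,"ty":3,"tz":60,"ax":0,"ay":0,"az":0},{"tx":0,"ty":3,"tz":90,"ax":0,"ay":0,"az":0},{"tx":0,"ty":3,"tz":110,"ax":0,"ay":0,"az":0},{"tx":0,"ty":3,"tz":110,"ax":0,"ay":0,"az":0}]' 0.3
python3 - <<'E'
from h import *
w=read_camera("wrist");P=cloud(w);z=P[...,2]
cv2.imwrite("pics/w3.png",cv2.resize(w["frame"][150:384,100:412][:,:,::-1],(780,585)))
E
```

```text
time_s: 9.35
position: [0.4234, -0.1711, 0.1149]
tool_rot: [-179.9, 0.2, 7.3]
contact_force: [0.3, -0.0, 1.3]
grip_width: 0.0299
grasp_force: 0.0
```

View pics/w3.png

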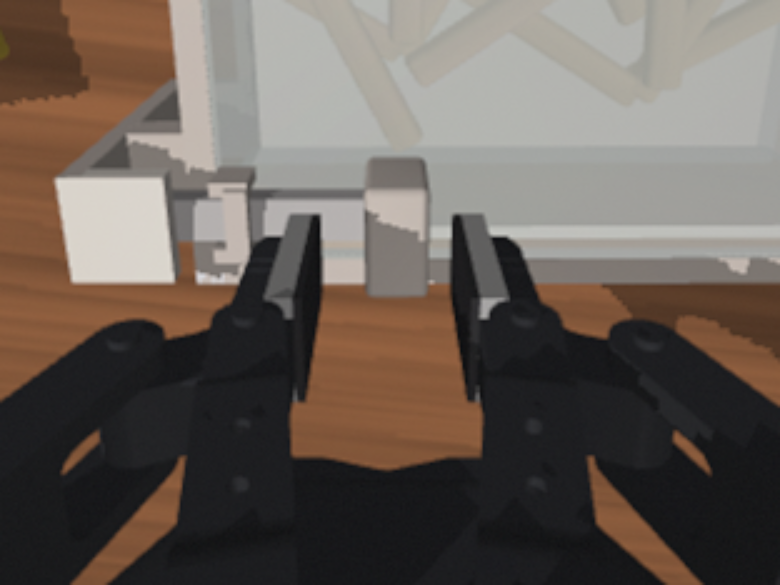

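The fingers straddle the knob at (397,225) and clear the guide at (232,215). I'll lower and close.

```bash
python3 -m crank '[{"tx":0,"ty":2,"tz":8,"ax":0,"ay":0,"az":0},{"tx":0,"ty":2,"tz":15,"ax":0,"ay":0,"az":0},{"tx":0,"ty":2,"tz":20,"ax":0,"ay":0,"az":0},{"tx":0,"ty":2,"tz":20,"ax":0,"ay":0,"az":0}]' && python3 -m crank '[{"tx":0,"ty":0,"tz":0,"ax":0,"ay":0,"az":0},{"tx":0,"ty":0,"tz":0,"ax":0,"ay":0,"az":0},{"tx":0,"ty":0,"tz":0,"ax":0,"ay":0,"az":0},{"tx":0,"ty":0,"tz":0,"ax":0,"ay":0,"az":0}]' 1
```

```text
time_s: 9.8
position: [0.4243, -0.1746, 0.0964]
tool_rot: [-180.0, 0.0, 7.2]
contact_force: [0.9, -1.0, 0.5]
grip_width: 0.0297
grasp_force: 0.0
time_s: 10.2
position: [0.4245, -0.1747, 0.097]
tool_rot: [180.0, -0.0, 7.2]
contact_force: [-2.2, 0.1, 2.0]
grip_width: 0.0138
grasp_force: 62.8
```

```bash
python3 -m crank '[{"tx":0,"ty":0,"tz":1,"ax":0,"ay":0,"az":0},{"tx":0,"ty":0,"tz":1.5,"ax":0,"ay":0,"az":0},{"tx":0,"ty":0,"tz":1.5,"ax":0,"ay":0,"az":0}]' && python3 -m crank '[{"tx":0,"ty":2,"tz":0,"ax":0,"ay":0,"az":0},{"tx":0,"ty":4,"tz":0,"ax":0,"ay":0,"az":0},{"tx":0,"ty":6,"tz":0,"ax":0,"ay":0,"az":0},{"tx":0,"ty":8,"tz":0,"ax":0,"ay":0,"az":0},{"tx":0,"ty":10,"tz":0,"ax":0,"ay":0,"az":0}]'
```

```text
time_s: 10.5
position: [0.4243, -0.1748, 0.0954]
tool_rot: [180.0, 0.0, 7.2]
contact_force: [-4.5, 1.5, 11.4]
grip_width: 0.0141
grasp_force: 63.8
time_s: 11.0
position: [0.4256, -0.1848, 0.0955]
tool_rot: [180.0, 0.0, 7.2]
contact_force: [-3.8, 0.9, 10.5]
grip_width: 0.0139
grasp_force: 63.7
```

Pressing with about 11 N, and the bolt is sliding. I'll continue to the stop.

```bash
python3 -m crank '[{"tx":0,"ty":3,"tz":0,"ax":0,"ay":0,"az":0},{"tx":0,"ty":6,"tz":0,"ax":0,"ay":0,"az":0},{"tx":0,"ty":9,"tz":0,"ax":0,"ay":0,"az":0},{"tx":0,"ty":12,"tz":0,"ax":0,"ay":0,"az":0},{"tx":0,"ty":15,"tz":0,"ax":0,"ay":0,"az":0}]' && python3 -m crank '[{"tx":0,"ty":2,"tz":0,"ax":0,"ay":0,"az":0},{"tx":0,"ty":4,"tz":0,"ax":0,"ay":0,"az":0},{"tx":0,"ty":5.5,"tz":0,"ax":0,"ay":0,"az":0},{"tx":0,"ty":6,"tz":0,"ax":0,"ay":0,"az":0},{"tx":0,"ty":6,"tz":0,"ax":0,"ay":0,"az":0}]'
```

```text
time_s: 11.5
position: [0.4276, -0.1997, 0.0955]
tool_rot: [180.0, -0.0, 7.2]
contact_force: [-4.1, 0.5, 9.9]
grip_width: 0.0141
grasp_force: 63.7
time_s: 12.0
position: [0.428, -0.2032, 0.0952]
tool_rot: [-179.8, 0.1, 7.3]
contact_force: [-5.0, 16.3, 13.8]
grip_width: 0.014
grasp_force: 64.1
```

The bolt is against its stop: 16 N lateral after about 29 mm. I'll ease off the sideways push, then let the lid rise by turning rigidly about the hinge.

```bash
python3 -m crank '[{"tx":0,"ty":-0.7,"tz":-0.5,"ax":0,"ay":0,"az":0},{"tx":0,"ty":-1.4,"tz":-0.8,"ax":0,"ay":0,"az":0},{"tx":0,"ty":-1.4,"tz":-0.8,"ax":0,"ay":0,"az":0}]' && python3 -m crank '[{"tx":0.4,"ty":0,"tz":-2.5,"ax":0,"ay":-0.02,"az":0},{"tx":0.9,"ty":0,"tz":-5,"ax":0,"ay":-0.04,"az":0},{"tx":1.4,"ty":0,"tz":-7.5,"ax":0,"ay":-0.06,"az":0},{"tx":2,"ty":0,"tz":-9.9,"ax":0,"ay":-0.08,"az":0},{"tx":2.6,"ty":0,"tz":-12.4,"ax":0,"ay":-0.1,"az":0}]'; python3 -c "
from h import *; print(arm.state()['qpos'].round(1))"
```

```text
time_s: 12.3
position: [0.428, -0.203, 0.096]
tool_rot: [-179.9, 0.0, 7.3]
contact_force: [-2.5, 7.5, 3.9]
grip_width: 0.0138
grasp_force: 62.9
time_s: 12.8
position: [0.4307, -0.2027, 0.1084]
tool_rot: [-179.9, 5.8, 7.3]
contact_force: [-0.6, 7.9, 2.2]
grip_width: 0.0144
grasp_force: 62.8
[ 17.5  29.6  -1.3 115.7   4.5  40.1 -70. ]
```

```bash
python3 -m crank '[{"tx":0.4,"ty":0,"tz":-2.5,"ax":0,"ay":-0.02,"az":0},{"tx":0.9,"ty":0,"tz":-5,"ax":0,"ay":-0.04,"az":0},{"tx":1.4,"ty":0,"tz":-7.5,"ax":0,"ay":-0.06,"az":0},{"tx":2,"ty":0,"tz":-9.9,"ax":0,"ay":-0.08,"az":0},{"tx":2.6,"ty":0,"tz":-12.4,"ax":0,"ay":-0.1,"az":0}]' && python3 -m crank '[{"tx":0.4,"ty":0,"tz":-2.5,"ax":0,"ay":-0.02,"az":0},{"tx":0.9,"ty":0,"tz":-5,"ax":0,"ay":-0.04,"az":0},{"tx":1.4,"ty":0,"tz":-7.5,"ax":0,"ay":-0.06,"az":0},{"tx":2,"ty":0,"tz":-9.9,"ax":0,"ay":-0.08,"az":0},{"tx":2.6,"ty":0,"tz":-12.4,"ax":0,"ay":-0.1,"az":0}]'; python3 -c "
from h import *; print(arm.state()['qpos'].round(1))"
```

```text
time_s: 13.3
position: [0.4347, -0.2021, 0.1205]
tool_rot: [-179.9, 11.5, 7.3]
contact_force: [-1.0, 7.6, 1.7]
grip_width: 0.0139
grasp_force: 62.7
time_s: 13.8
position: [0.4398, -0.2015, 0.1321]
tool_rot: [-179.9, 17.2, 7.3]
contact_force: [0.7, 7.1, 0.7]
grip_width: 0.0138
grasp_force: 62.6
[ 12.8  33.3   0.9 105.9   6.5  57.1 -73.4]
```

```bash
for i in 1; do python3 -m crank '[{"tx":0.4,"ty":0,"tz":-2.5,"ax":0,"ay":-0.02,"az":0},{"tx":0.9,"ty":0,"tz":-5,"ax":0,"ay":-0.04,"az":0},{"tx":1.4,"ty":0,"tz":-7.5,"ax":0,"ay":-0.06,"az":0},{"tx":2,"ty":0,"tz":-9.9,"ax":0,"ay":-0.08,"az":0},{"tx":2.6,"ty":0,"tz":-12.4,"ax":0,"ay":-0.1,"az":0}]'; done; python3 -m crank '[{"tx":0.4,"ty":0,"tz":-2.5,"ax":0,"ay":-0.02,"az":0},{"tx":0.9,"ty":0,"tz":-5,"ax":0,"ay":-0.04,"az":0},{"tx":1.4,"ty":0,"tz":-7.5,"ax":0,"ay":-0.06,"az":0},{"tx":2,"ty":0,"tz":-9.9,"ax":0,"ay":-0.08,"az":0},{"tx":2.6,"ty":0,"tz":-12.4,"ax":0,"ay":-0.1,"az":0}]'; python3 -c "
from h import *; print(arm.state()['qpos'].round(1))"
```

```text
time_s: 14.3
position: [0.4461, -0.2006, 0.1431]
tool_rot: [-179.9, 22.9, 7.3]
contact_force: [1.3, 7.5, -0.7]
grip_width: 0.0142
grasp_force: 62.5
time_s: 14.8
position: [0.4534, -0.1996, 0.1533]
tool_rot: [-179.9, 28.6, 7.3]
contact_force: [2.2, 6.8, -2.3]
grip_width: 0.0137
grasp_force: 62.4
[  9.6  38.7   2.4  95.6   7.7  73.1 -75. ]
```

```bash
python3 -m crank '[{"tx":0.4,"ty":0,"tz":-2.5,"ax":0,"ay":-0.02,"az":0},{"tx":0.9,"ty":0,"tz":-5,"ax":0,"ay":-0.04,"az":0},{"tx":1.4,"ty":0,"tz":-7.5,"ax":0,"ay":-0.06,"az":0},{"tx":2,"ty":0,"tz":-9.9,"ax":0,"ay":-0.08,"az":0},{"tx":2.6,"ty":0,"tz":-12.4,"ax":0,"ay":-0.1,"az":0}]'; python3 -c "
from h import *; print(arm.state()['qpos'].round(1))"
```

```text
time_s: 15.3
position: [0.4617, -0.1985, 0.1627]
tool_rot: [-179.9, 34.3, 7.3]
contact_force: [3.7, 8.1, -5.2]
grip_width: 0.0141
grasp_force: 62.3
[  8.2  41.9   3.1  90.3   8.2  80.8 -75.3]
```

```bash
python3 -m crank '[{"tx":0.4,"ty":0,"tz":-2.5,"ax":0,"ay":-0.02,"az":0},{"tx":0.9,"ty":0,"tz":-5,"ax":0,"ay":-0.04,"az":0},{"tx":1.4,"ty":0,"tz":-7.5,"ax":0,"ay":-0.06,"az":0},{"tx":2,"ty":0,"tz":-9.9,"ax":0,"ay":-0.08,"az":0},{"tx":2.6,"ty":0,"tz":-12.4,"ax":0,"ay":-0.1,"az":0}]';python3 -m crank '[{"tx":0.4,"ty":0,"tz":-2.5,"ax":0,"ay":-0.02,"az":0},{"tx":0.9,"ty":0,"tz":-5,"ax":0,"ay":-0.04,"az":0},{"tx":1.4,"ty":0,"tz":-7.5,"ax":0,"ay":-0.06,"az":0},{"tx":2,"ty":0,"tz":-9.9,"ax":0,"ay":-0.08,"az":0},{"tx":2.6,"ty":0,"tz":-12.4,"ax":0,"ay":-0.1,"az":0}]'; python3 -c "
from h import *; print(arm.state()['qpos'].round(1))"
```

```text
time_s: 15.8
position: [0.4709, -0.1973, 0.1711]
tool_rot: [-179.8, 40.0, 7.4]
contact_force: [4.6, 7.3, -8.4]
grip_width: 0.0136
grasp_force: 62.1
time_s: 16.3
position: [0.4809, -0.196, 0.1786]
tool_rot: [-179.8, 45.8, 7.4]
contact_force: [4.4, 7.2, -10.9]
grip_width: 0.0141
grasp_force: 62.0
[  6.1  49.2   4.3  79.3   9.1  95.7 -75.2]
```

```bash
python3 -m crank '[{"tx":0.4,"ty":0,"tz":-2.5,"ax":0,"ay":-0.02,"az":0},{"tx":0.9,"ty":0,"tz":-5,"ax":0,"ay":-0.04,"az":0},{"tx":1.4,"ty":0,"tz":-7.5,"ax":0,"ay":-0.06,"az":0},{"tx":2,"ty":0,"tz":-9.9,"ax":0,"ay":-0.08,"az":0},{"tx":2.6,"ty":0,"tz":-12.4,"ax":0,"ay":-0.1,"az":0}]';python3 -m crank '[{"tx":0.2,"ty":0,"tz":-1.2,"ax":0,"ay":-0.01,"az":0},{"tx":0.4,"ty":0,"tz":-2.5,"ax":0,"ay":-0.02,"az":0},{"tx":0.6,"ty":0,"tz":-3.7,"ax":0,"ay":-0.03,"az":0},{"tx":0.9,"ty":0,"tz":-5,"ax":0,"ay":-0.04,"az":0},{"tx":0.9,"ty":0,"tz":-5,"ax":0,"ay":-0.04,"az":0}]'; python3 -c "
from h import *; print(arm.state()['qpos'].round(1))"
```

```text
time_s: 16.8
position: [0.4914, -0.1946, 0.185]
tool_rot: [-179.7, 51.5, 7.5]
contact_force: [5.1, 8.9, -14.8]
grip_width: 0.0143
grasp_force: 61.9
time_s: 17.3
position: [0.495, -0.1941, 0.1867]
tool_rot: [-179.7, 53.9, 7.5]
contact_force: [-3.4, 7.4, -16.9]
grip_width: 0.0142
grasp_force: 60.8
[  4.8  54.9   5.4  71.5   9.8 105.8 -74.5]
```

```bash
python3 -m crank '[{"tx":0.2,"ty":0,"tz":-1.2,"ax":0,"ay":-0.01,"az":0},{"tx":0.2,"ty":0,"tz":-1.5,"ax":0,"ay":-0.01,"az":0},{"tx":0.2,"ty":0,"tz":-1.5,"ax":0,"ay":-0.01,"az":0}]'
python3 - <<'E'
from h import *
c=read_camera("scene");cv2.imwrite("pics/s2.png",cv2.resize(c["frame"][60:260,130:400][:,:,::-1],(800,593)))
E
```

```text
time_s: 17.6
position: [0.4957, -0.1941, 0.1871]
tool_rot: [-179.6, 54.5, 7.5]
contact_force: [-11.1, 5.6, -23.5]
grip_width: 0.0139
grasp_force: 59.8
```

View pics/s2.png

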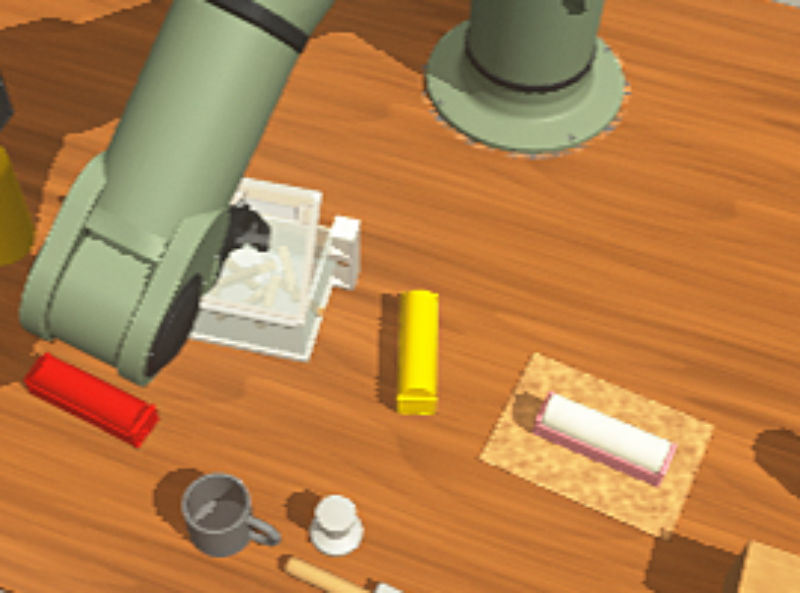

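The scene view shows the lid open around (265,255), standing up with the gripper on the knob. The roller is on the mat at (605,437). The force has jumped to 23 N, so the lid is at its stop. I'll relax and release slowly, then withdraw along the tool axis.

```bash
python3 -m crank '[{"tx":0,"ty":0,"tz":0.7,"ax":0,"ay":0,"az":0},{"tx":0,"ty":0,"tz":1,"ax":0,"ay":0,"az":0},{"tx":0,"ty":0,"tz":1,"ax":0,"ay":0,"az":0}]' && python3 -m crank '[{"tx":0,"ty":0,"tz":0,"ax":0,"ay":0,"az":0},{"tx":0,"ty":0,"tz":0,"ax":0,"ay":0,"az":0},{"tx":0,"ty":0,"tz":0,"ax":0,"ay":0,"az":0},{"tx":0,"ty":0,"tz":0,"ax":0,"ay":0,"az":0}]' 0.35 && python3 -m crank '[{"tx":0,"ty":0,"tz":-10,"ax":0,"ay":0,"az":0},{"tx":0,"ty":0,"tz":-25,"ax":0,"ay":0,"az":0},{"tx":0,"ty":0,"tz":-45,"ax":0,"ay":0,"az":0},{"tx":0,"ty":0,"tz":-65,"ax":0,"ay":0,"az":0},{"tx":0,"ty":0,"tz":-90,"ax":0,"ay":0,"az":0}]'
```

```text
time_s: 17.95
position: [0.4953, -0.1941, 0.1869]
tool_rot: [-179.7, 54.4, 7.5]
contact_force: [-7.3, 9.0, -19.8]
grip_width: 0.0142
grasp_force: 60.6
time_s: 18.35
position: [0.4955, -0.1957, 0.1894]
tool_rot: [180.0, 54.4, 7.2]
contact_force: [0.4, 0.6, 0.1]
grip_width: 0.0278
grasp_force: 0.0
time_s: 18.85
position: [0.5397, -0.1908, 0.2228]
tool_rot: [178.6, 52.8, 5.8]
contact_force: [0.0, -0.8, -2.3]
grip_width: 0.0276
grasp_force: 0.0
```

```bash
python3 -m crank '[{"tx":-10,"ty":0,"tz":-20,"ax":0,"ay":0,"az":0},{"tx":-25,"ty":0,"tz":-30,"ax":0,"ay":0.05,"az":0},{"tx":-50,"ty":0,"tz":-45,"ax":0,"ay":0.1,"az":0},{"tx":-75,"ty":0,"tz":-60,"ax":0,"ay":0.2,"az":0},{"tx":-90,"ty":0,"tz":-70,"ax":0,"ay":0.3,"az":0}]'
python3 - <<'E'
from h import *
w=read_camera("wrist");P=cloud(w)
c=read_camera("scene");P=cloud(c); cv2.imwrite("pics/s3.png",np.hstack([cv2.resize(x["frame"][:,:,::-1],(400,300)) for x in (c,w)]))
# lid plane via points in the box frame
a=np.radians(7.2); o=np.array([.4826,-.195]); d=P[...,:2]-o; xb=d@[np.cos(a),np.sin(a)]; yb=d@[-np.sin(a),np.cos(a)]; z=P[...,2]
m=(abs(yb)<100e-3)&(xb>-.09)&(xb<.08)&(z>.1)&(z<.24); q=np.c_[xb[m],yb[m],z[m]]
print(len(q)); n=np.linalg.svd(q-np.median(q,0),full_matrices=False)[2][2]; print(n, "angle",np.arctan2(abs(n[0]),abs(n[2])), q.max(0))
E
```

```text
time_s: 19.35
position: [0.5417, -0.1889, 0.3397]
tool_rot: [178.9, 35.2, 6.3]
contact_force: [-0.2, -0.2, 0.4]
grip_width: 0.0276
grasp_force: 0.0
2179
[0.83043328 0.00915399 0.55704288] angle 0.9799474131178264 [0.06209489 0.09838864 0.20700354]
```

View pics/s3.png

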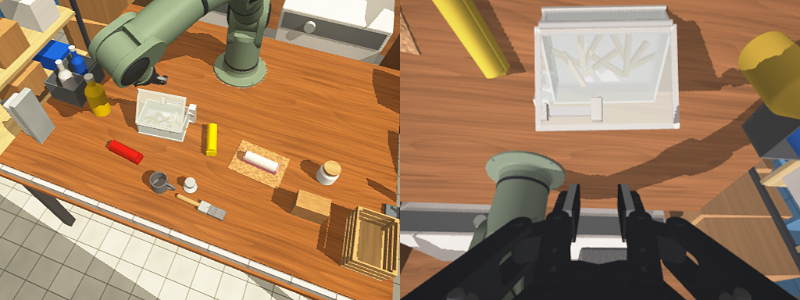

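The lid stands open on its own (plane fit about 0.98 rad, against the 0.95 stop). The bolt is drawn, with its bar at (572,112) in the wrist half of the picture. The roller is on the mat at (260,160), the bystanders haven't moved, and the arm is clear.

```bash
python3 -c "
from workcell import ticket; print(ticket.hand_in())"
```

```text
the job is handed in; nothing more can be done
None
```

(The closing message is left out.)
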